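# Unclip the extractor's vent cover and put it in for washing

## Robot

A 6-joint arm with a two-finger parallel gripper is mounted at the origin on the work surface. World frame = base frame: x ahead of the robot, y to its left, z up, the work surface at z = 0. Lengths are in m, angles in rad, forces in N, time in s.
With the tool pointing down it reaches from about 0.4 to 0.825 m from the base axis. Payload 7 kg.
Tool frame: the origin (TCP) lies at the very end of the fingers, on their centre line; the grasp point (between the pads) lies 19 mm behind it (r.grip_depth is the z of the grasp point in the tool frame, in m); z points along the fingers, x is the direction in which the jaws open and shut, and the axes are right-handed (so a half turn about z gives the same grasp; the last joint's range is limited). The gripper opens to 85 mm and grips with 20 to 120 N. Pads are 22 mm wide; open, the fingers measure 114 mm over their backs; the gripper's body (76 mm by 85 mm) begins 54 mm behind the grasp point. The pads swing forward as they close: fully open they stand 13 mm farther back than shut.
Start: joints at [-1.031, 0.359, 0.012, 0, -1.224, -0.288], TCP at [0.168, -0.654, 0.231] pointing down, gripper open.
Joint ranges: [-3.07, 3.07], [-1.43, 2.12], [-1.02, 1.25], [-3.03, 1.67], [-3.05, -0], [-3.03, 3.03]. Speed limits (rad/s): [2.39, 2.39, 3.01, 3.14, 3.14, 3.14].

## Interface

Orientations are given as a 3x3 rotation matrix whose columns are the frame's x, y, z axes.
In Python, from rig import observe, imaging, r, nets gives the robot as it stands.
- The arm moves only by the tool jog_arm, never from a script. Its argument "increments" is a list of rows, each a list of 7 numbers: the closure in counts, from 0 (fully open) to 255 (shut), then the shift along the tool's x, y, z in mm, then the turn, a rotation vector about the tool's x, y, z in degrees. A call has exactly 10 rows; each row shifts and turns the commanded pose from where the row before left it, along the tool's axes as they then stand; what a row does not reach is not made up. A row lasts 1/8 s, in which the tool goes at most 62.5 mm and 10.7 degrees, less where a joint would pass 70% of its speed; a pose out of reach is approached as far as the arm can. A call with a gripper value outside its range is refused whole. The fingers move at their own pace and stop on an object; "newtons" is the grip in N (left out, the last holds). Time passes only in rows, so rows that do not move let the fingers close, or fill a call up. It gives the time, the measured TCP pose, the force and the opening at its end, in the units of the state.
- observe(): the state, without advancing time (a new reading comes with each control period).
- imaging.read_camera(name): name is "side" or "top"; returns the picture (384x512x3 uint8, red, green, blue); there is no depth.
- imaging.camera_params(name): a dict with "fx", "fy", "cx", "cy" (pixels), "R" (3x3) and "t" (3): a world point X has camera coordinates R X + t. Camera axes: x right, y down, z forward; pixel columns grow to the right and rows downward; lengths in m; the calibration is good to about 2 mm. A picture is of the moment at which its call begins. camera_params takes no time and is no camera call.
- r.job_done(): hands the job in, once; it reports no verdict.
Trained networks look in the newest picture that a camera, given by its name, has taken for a name from the list of things; names that differ only in an ending like _2 or _b are one class to them, and where a whole thing is asked for, a point or a joint stands for the part that bears it (a point fixed in the world has none). Each returns a list of dicts, best first, with "confidence" (0 to 1); they miss things now and then, are a little off and sometimes report something else, mostly with a low value. They report only what shows in the picture. A call takes as long as a camera call. They do not tell look-alikes from the thing itself.
- nets.masks_of(camera, query): "region" (384x512 bool, what is visible of it).
- nets.mark_of(camera, query): "location" ([x, y, z] in m, in the coordinates of the camera as it stood for that picture, good to about 4 mm: a listed point, or the origin of a listed thing).
The state is a dict: "time_s": time; "joint_positions": joint angles; "dq": joint speeds; "tau": joint torques, N m; "tcp_pos": TCP position; "tcp_rot": TCP orientation; "ft_force": force on the tool from outside, world axes, zero at the start; "moment": the same for the moment, N m; "finger_gap": opening from 0.0 (shut) to 1.0 (fully open).
Only numpy, scipy, OpenCV 4.12 (cv2) and the standard library are available. Lean on these libraries where they do the work, as an engineer would, in place of code of your own. Each camera call takes 0.05 s, during which the arm holds its last target.

## Task

The vent cover on the bench-top extractor needs washing. Squeeze its spring release tab inward against the fixed ear so that the bolt leaves its keeper, pivot the cover up out of its frame with the tab squeezed, and lower it by hand, without dropping it, into the empty wash tray, where it is left lying flat on the floor, right way up. Do not shift or knock over the other things on the bench.

Things in the scene. Friction and masses are not known exactly. Their poses are not given: they have to be found in the camera images.
- extractor: White low box, 250 (x) x 220 (y) x 76 mm high, fixed, left or right of the tray. Origin: centre of its underside; z up, +x is its side away from the robot (yaw up to 0.35 rad). Its top has a pocket, x -91 to +88, y -78 to +78 mm, in which the vent cover lies on a ledge 60 mm above the bench, below the 76 mm high rim
- frame_lip (a point): Middle of the lower edge of the lip that overhangs the pocket along the extractor's near (-x) side: x = -80, y = 0, z = 68 mm in the extractor's frame. The cover's two tongues sit about 8 mm deep under it, with 5 mm of play in height, and pivot there
- keeper (a point): Middle of the top of the dark keeper bridge on the extractor's +y rim: x = 45, y = 88, z = 86 mm in its frame; 54 mm long (x), 20 mm wide (y). The cover's bolt sits about 8 mm deep under it and holds the cover down
- vent_cover: Aluminium slatted cover, loose, 0.2 to 0.35 kg, plate 159 x 150 x 6 mm (x -74 to +85, y -75 to +75). Origin: middle of the plate's underside, z up; starts with its axes along the extractor's, 2 to 3 mm of play. To remove: press the tab fully, swing the +x end up 15 to 20 degrees about the tongues (they bind beyond about 25), draw it 15 to 25 mm toward +x, lift
- cover_grip (a point): Pinch point on the cover, x = 45, y = 5, z = 36 mm in its frame, between two upright flats 30 mm (x) x 6 mm (y), tops 48 mm above the cover's underside: the fixed ear (outer face y = -19 mm) and the grey release tab (outer face y = +29 mm). 48 mm across their outsides, 34 mm when pinched along y from above. Keep fingertips above the tab's bolt, see release_tab
- cover_tongue (a point): Middle of the tongues' tip at the cover's near edge: x = -88, y = 0, z = 0 mm in the cover's frame; two flat tongues, 34 mm wide, 3 mm thick, 14 mm long. The pivot while the cover is in its frame
- release_tab (a joint): Travel of the tab toward the ear (the cover's -y), m: 0 released, 0.014 fully in; the bolt is clear of the keeper above 0.012. A spring resists with 1.6 to 6.1 N and pushes it out when let go; a grip of 15 to 25 N presses it in and holds the cover. Its bolt, 16 mm wide, runs from the tab to y = +86 mm low over the plate, its top 16 mm above the cover's underside
- wash_tray: Grey plastic tray, open at the top, empty, fixed; outside 280 (x) x 240 (y) x 45 mm high, walls and floor 5 mm thick. Origin: centre of its underside, z up, yaw up to 0.3 rad. The cover fits with its axes about along the tray's
- tumbler: Bystander, loose: clear drinking glass, 72 mm across, 85 mm tall. Origin: centre of its underside
- spice_jar: Bystander, loose: small round jar, 44 mm across, 75 mm tall, stands between the two work places. Origin: centre of its underside
- squeeze_bottle: Bystander, loose: white bottle, 56 mm across, 150 mm tall. Origin: centre of its underside
- bowl: Bystander, loose: white bowl, 130 mm across, 55 mm tall. Origin: centre of its underside
- mug: Bystander, loose: white mug, 80 mm across, 90 mm tall. Origin: centre of its underside
- tin: Bystander, loose: food tin, 74 mm across, 100 mm tall. Origin: centre of its underside
There are look-alikes about, which are no part of the job. Leave any orange look-alike of the vent_cover alone.

How it is judged:
On the way, in this order (a step that is already met when the one before it is completed fails the run):
1. the release tab is pressed in (over 10 mm) while the cover still lies in its frame (value of joint release_tab above 0.01 m and angle between vent_cover's own z axis and vertical below 0.08 rad and z of vent_cover in the frame of extractor below 0.068 m), for 0.1 s.
2. the cover is pivoted up by over 8 degrees, its tongues still in the frame (angle between vent_cover's own z axis and vertical above 0.14 rad and x of cover_tongue in the frame of extractor below -0.07 m and z of cover_tongue in the frame of extractor below 0.08 m), for 0.05 s.
3. the cover is lowered into the tray while still held (its middle under 40 mm above the tray's underside) (x of vent_cover in the frame of wash_tray between -0.08 and 0.08 m and y of vent_cover in the frame of wash_tray between -0.08 and 0.08 m and z of vent_cover in the frame of wash_tray below 0.04 m and contact force between the fingers and vent_cover above 1 N), for 0.1 s.
At the end, for the whole second after the job is handed in: The cover lies in the wash tray, flat on its floor (underside's middle less than 10 mm above the tray's underside, tilt under 0.06 rad, right way up), within 80 mm of the tray's middle in x and y, released with its tab sprung out, and at rest (x of vent_cover in the frame of wash_tray between -0.08 and 0.08 m and y of vent_cover in the frame of wash_tray between -0.08 and 0.08 m and z of vent_cover in the frame of wash_tray below 0.01 m and angle between vent_cover's own z axis and vertical below 0.06 rad and linear speed of vent_cover below 0.02 m/s and contact force between the fingers and vent_cover below 0.1 N and value of joint release_tab below 0.004 m); the robot touches nothing.
It fails at once if a loose bystander is shifted by over 40 mm, or tipped over (distance of any of tumbler, spice_jar, squeeze_bottle, bowl, mug, tin from where it was at the start of the episode above 0.04 m or angle between any of tumbler, spice_jar, squeeze_bottle, bowl, mug, tin's own z axis and vertical above 0.4 rad).
It also fails if it takes over 48 s, if anything falls off the work surface, if the arm or the gripper's body presses on something with over 40 N, if the wrist force passes 120 N, or if a joint passes its speed limit or range.

## Working session

There is one attempt and no reset: what is moved stays moved. The work goes in short steps, Python scripts to look and compute and a tool call to move; the robot and the scene stay as the last step left them, time stands still between calls to the robot, and variables do not carry over. Pictures are saved under pics/ and viewed, and the job is handed in when it is done.

Besides the shell and the picture viewer there is one more tool, called after ">>>" as a command line: name --pt "numbers of a row" for each row, then --argument value for the rest. jog_arm: Moves the arm, as the interface text tells. Its arguments: {"type":"object","properties":{"increments":{"type":"array","items":{"type":"array","items":{"type":"number"}}},"newtons":{"type":"number"}},"required":["increments"]}

```bash
ls; mkdir -p pics
python3 - <<'E'
from rig import observe, imaging, r, nets
import cv2
for n in("side","top"):
    im=imaging.read_camera(n); cv2.imwrite(f"pics/{n}0.png",cv2.cvtColor(im,cv2.COLOR_RGB2BGR)); p=imaging.camera_params(n); print(n,p)
s=observe();print(s); print(r.grip_depth)
E
```

```text
pics
side {'fx': 493.57111709575474, 'fy': 493.57111709575474, 'cx': 252.64375144999323, 'cy': 193.85280617174803, 'R': array([[-0.70200122, -0.71217494,  0.00107322],
       [-0.41166178,  0.4045504 , -0.81662326],
       [ 0.58114444, -0.57371233, -0.57717008]]), 't': array([0.28934812, 0.32096712, 1.09309553])}
top {'fx': 499.1071088198434, 'fy': 499.1071088198434, 'cx': 261.4043099663663, 'cy': 198.97213898319646, 'R': array([[ 0.0244444 , -0.99963994,  0.01106647],
       [-0.98234616, -0.02607228, -0.18524649],
       [ 0.18546831, -0.00634286, -0.98262977]]), 't': array([-0.12081309,  0.49935136,  1.75326978])}
{'time_s': 0.1, 'joint_positions': array([-1.03093701e+00,  3.59321442e-01,  1.11419616e-02, -2.98505972e-04,
       -1.22412221e+00, -2.88098369e-01]), 'dq': array([-0.00062597, -0.00042045,  0.00130957,  0.00071531,  0.00054719,
       -0.00016388]), 'tau': array([ 5.32529157e-04, -5.84764981e+01,  2.94110334e+01,  6.95453838e+00,
       -3.14943878e-03, -1.33192017e-05]), 'tcp_pos': array([ 0.16800511, -0.6533011 ,  0.23045149]), 'tcp_rot': array([[-2.49010945e-01,  9.68500524e-01, -5.32953364e-04],
       [ 9.68499473e-01,  2.49011465e-01,  1.43556908e-03],
       [ 1.52306090e-03, -1.58692639e-04, -9.99998828e-01]]), 'ft_force': array([ 0.00574552,  0.02062014, -0.36962475]), 'moment': array([ 0.03117691, -0.02456814,  0.02760044]), 'finger_gap': 1.0062502590672158}
-0.0187
```

View pics/side0.png

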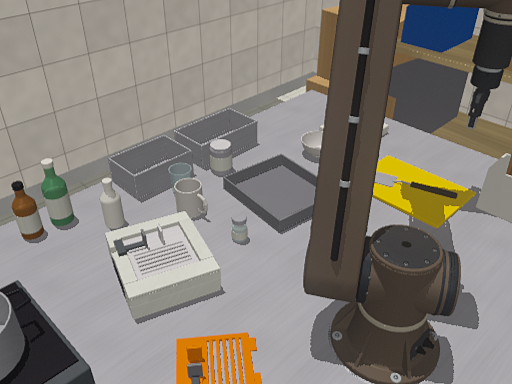

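View pics/top0.png

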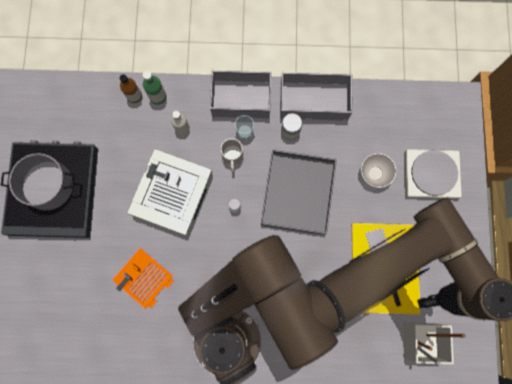

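The side view shows the white extractor with its cover at about (160,255), the empty grey tray at (283,190), the spice jar at (239,228) and the mug at (189,198). In the top view the extractor is at (170,190), the tray at (299,192) and the jar at (235,207).

Things that could be taken for the cover: the white-framed slatted cover (top 170,190; side 160,255) and the orange one (top 143,278; side 215,365). I choose the white-framed one. Tray look-alikes are the wire baskets (top 240,95 and 315,97; side 150,165 and 215,135). I choose the low solid tray.

```bash
cat > h.py <<'E'
from rig import observe, imaging, r, nets
import numpy as np, cv2
def toworld(c,p):
    P=imaging.camera_params(c); return P["R"].T@(np.array(p)-P["t"])
def proj(c,X):
    P=imaging.camera_params(c); q=P["R"]@np.array(X)+P["t"]; return np.array([P["fx"]*q[0]/q[2]+P["cx"],P["fy"]*q[1]/q[2]+P["cy"]])
def ray(c,uv,z):
    P=imaging.camera_params(c); d=P["R"].T@np.array([(uv[0]-P["cx"])/P["fx"],(uv[1]-P["cy"])/P["fy"],1]); o=-P["R"].T@P["t"]; return o+d*(z-o[2])/d[2]
def save(im,n,crop=None,k=1):
    if crop: x0,y0,x1,y1=crop; im=im[y0:y1,x0:x1]
    im=cv2.cvtColor(im,cv2.COLOR_RGB2BGR); cv2.imwrite("pics/"+n,cv2.resize(im,None,fx=k,fy=k,interpolation=cv2.INTER_CUBIC))
E
python3 - <<'E'
from h import *
a=imaging.read_camera("side");b=imaging.read_camera("top")
save(a,"sc.png",(90,190,270,320),4); save(b,"tc.png",(120,140,350,245),3.4)
for q in("extractor","vent_cover","cover_grip","keeper","frame_lip","cover_tongue","wash_tray","spice_jar","mug","tumbler","tin","squeeze_bottle"):
    for c in("side","top"):
        for d in nets.mark_of(c,q)[:2]:
            print(q,c,round(d["confidence"],2),toworld(c,d["location"]).round(3))
E
```

```text
extractor side 0.73 [ 0.517  0.218 -0.   ]
extractor side 0.26 [ 0.762 -0.037 -0.004]
extractor top 0.96 [0.517 0.223 0.005]
vent_cover side 0.83 [ 0.208  0.311 -0.002]
vent_cover side 0.71 [0.516 0.22  0.063]
vent_cover top 0.75 [0.21  0.307 0.002]
vent_cover top 0.59 [0.518 0.218 0.06 ]
cover_grip side 0.85 [0.232 0.346 0.036]
cover_grip side 0.84 [0.563 0.214 0.095]
cover_grip top 0.85 [0.237 0.351 0.037]
cover_grip top 0.63 [0.559 0.214 0.095]
keeper side 0.88 [0.593 0.288 0.086]
keeper top 0.64 [0.588 0.286 0.087]
frame_lip side 0.69 [0.445 0.245 0.065]
frame_lip top 0.64 [0.44  0.246 0.066]
cover_tongue side 0.67 [0.153 0.239 0.   ]
cover_tongue side 0.61 [0.43 0.25 0.06]
cover_tongue top 0.74 [0.437 0.25  0.064]
cover_tongue top 0.65 [0.519 0.219 0.059]
wash_tray side 0.85 [ 0.531 -0.239 -0.002]
wash_tray side 0.52 [ 0.477 -0.014 -0.007]
wash_tray top 0.56 [ 0.538 -0.239  0.001]
spice_jar side 0.75 [ 0.479 -0.013 -0.007]
spice_jar top 0.59 [ 0.479 -0.015 -0.002]
mug side 0.71 [ 0.673  0.005 -0.001]
mug top 0.84 [0.68  0.006 0.001]
tumbler side 0.63 [ 0.766 -0.037 -0.003]
tumbler top 0.69 [ 0.771 -0.036 -0.001]
tin side 0.78 [ 0.775 -0.211 -0.001]
tin top 0.9 [ 0.778 -0.21   0.002]
tin top 0.6 [0.519 0.223 0.002]
squeeze_bottle side 0.98 [0.777 0.198 0.002]
squeeze_bottle side 0.72 [0.564 0.211 0.095]
squeeze_bottle top 0.7 [ 0.779  0.201 -0.002]
```

View pics/sc.png

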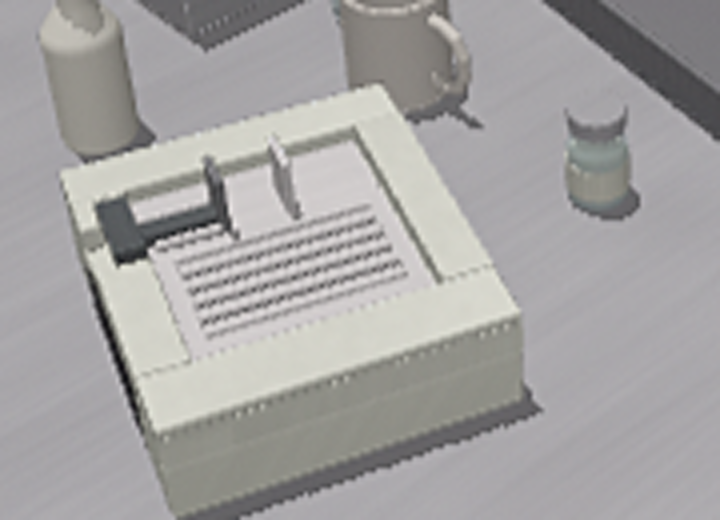

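View pics/tc.png

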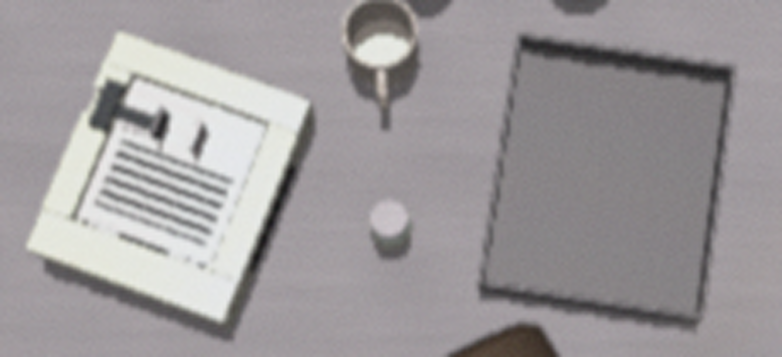

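The crops confirm the choice: an aluminium slatted plate in the white frame with a dark keeper, bolt, tab and ear. I'll get the yaws from the corners.

Run:
```python
from h import *
f=lambda u,v:(120+u/3.4,140+v/3.4)
for n,z,c,d in(("ext",.076,[(118,33),(312,100),(228,322),(28,250)],(.25,.22)),("tray",.045,[(520,38),(733,68),(697,325),(483,295)],(.28,.24))):
    W=np.array([ray("top",f(*p),z) for p in c]); 
    w=W[:,:2]; print(n,w.round(3).tolist(),"ctr",w.mean(0).round(4))
    # far-left, far-right, near-right, near-left
    M=np.array([[d[0]/2,d[1]/2],[d[0]/2,-d[1]/2],[-d[0]/2,-d[1]/2],[-d[0]/2,d[1]/2]])
    A=M-M.mean(0);B=w-w.mean(0)
    print("yaw",np.arctan2((A[:,0]*B[:,1]-A[:,1]*B[:,0]).sum(),(A*B).sum()), "sides",[np.linalg.norm(w[i]-w[i-1]).round(3) for i in range(4)])
# from points
g=np.array([.561,.214]);t=np.array([.435,.249])
k=np.array([.5905,.287]);l=np.array([.4425,.2455]); 
e=k-l; print("yaw keeper-lip",np.arctan2(e[1],e[0])-np.arctan2(88,125))
e=g-l; print("yaw grip-lip",np.arctan2(e[1],e[0])-np.arctan2(5,125))
```

```text
ext [[0.667, 0.281], [0.6, 0.073], [0.363, 0.149], [0.432, 0.359]] ctr [0.5156 0.2156]
yaw -0.3156694412964024 sides [np.float64(0.248), np.float64(0.219), np.float64(0.249), np.float64(0.222)]
tray [[0.683, -0.146], [0.656, -0.377], [0.376, -0.338], [0.402, -0.113]] ctr [ 0.529  -0.2435]
yaw -0.12280965026170511 sides [np.float64(0.283), np.float64(0.232), np.float64(0.282), np.float64(0.227)]
yaw keeper-lip -0.34002089056507007
yaw grip-lip -0.29979305696912806
```

>>> jog_arm --pt "0 13 52 -3 0 0 0" --pt "0 13 52 -3 0 0 0" --pt "0 13 52 -3 0 0 0" --pt "0 13 52 -3 0 0 0" --pt "0 13 52 -3 0 0 0" --pt "0 13 52 -3 0 0 0" --pt "0 42 36 0 0 0 0" --pt "0 42 36 0 0 0 0" --pt "0 42 36 0 0 0 0" --pt "0 42 36 0 0 0 0" --newtons 25

```text
time_s: 2.65
tcp_pos: [0.5492, -0.3002, 0.2495]
tcp_rot: [[-0.249, 0.968, 0.0], [0.968, 0.249, -0.0], [-0.0, 0.0, -1.0]]
ft_force: [1.2, -0.3, -0.4]
finger_gap: 0.995
```

>>> jog_arm --pt "0 42 36 0 0 0 0" --pt "0 42 36 0 0 0 0" --pt "0 42 36 0 0 0 0" --pt "0 52 5 0 0 0 0" --pt "0 52 5 0 0 0 0" --pt "0 52 5 0 0 0 0" --pt "0 52 5 0 0 0 0" --pt "0 52 5 0 0 0 0" --pt "0 52 5 0 0 0 0" --pt "0 52 5 0 0 0 0"

```text
time_s: 3.9
tcp_pos: [0.5644, 0.21, 0.2496]
tcp_rot: [[-0.249, 0.968, 0.0], [0.968, 0.249, 0.0], [0.0, 0.0, -1.0]]
ft_force: [0.1, 0.1, 0.1]
finger_gap: 1.001
```

>>> jog_arm --pt "0 0 0 0 0 0 8" --pt "0 0 0 0 0 0 8" --pt "0 0 0 0 0 0 8" --pt "0 0 0 0 0 0 8.5" --pt "0 0 0 0 0 0 0" --pt "0 0 0 0 0 0 0" --pt "0 0 0 0 0 0 0" --pt "0 0 0 0 0 0 0" --pt "0 0 0 0 0 0 0" --pt "0 0 0 0 0 0 0"

```text
time_s: 5.15
tcp_pos: [0.5649, 0.2083, 0.2493]
tcp_rot: [[0.31, 0.951, -0.0], [0.951, -0.31, 0.0], [-0.0, -0.0, -1.0]]
ft_force: [-0.3, 0.5, -0.2]
finger_gap: 1.003
```

Run:
```python
from h import *
def ov(c,fn,crop,k,out):
    im=cv2.imread(fn); x0,y0,x1,y1=crop
    im=cv2.resize(im[y0:y1,x0:x1],None,fx=k,fy=k,interpolation=cv2.INTER_CUBIC)
    yaw=-.315;R=np.array([[np.cos(yaw),-np.sin(yaw)],[np.sin(yaw),np.cos(yaw)]]);o=np.array([.5167,.2175])
    def E(x,y,z): return np.r_[o+R@[x,y],z]
    def poly(pts,col):
        q=np.array([(proj(c,E(*p))-[x0-.5,y0-.5])*k for p in pts]); cv2.polylines(im,[np.int32(q*8)],True,col,1,cv2.LINE_AA,3)
    b=lambda x0,x1,y0,y1,z:[(x0,y0,z),(x1,y0,z),(x1,y1,z),(x0,y1,z)]
    poly(b(-.125,.125,-.11,.11,.076),(0,0,255))
    poly(b(.018,.072,.078,.098,.086),(0,200,255))
    poly(b(.03,.06,-.019,-.013,.108),(255,0,0)); poly(b(.03,.06,.023,.029,.108),(0,255,0))
    cv2.imwrite("pics/"+out,im)
ov("side","pics/side0.png",(95,200,225,310),6,"ovs.png"); ov("top","pics/top0.png",(125,145,215,240),6,"ovt.png")
```

```text
(no output)
```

View pics/ovs.png

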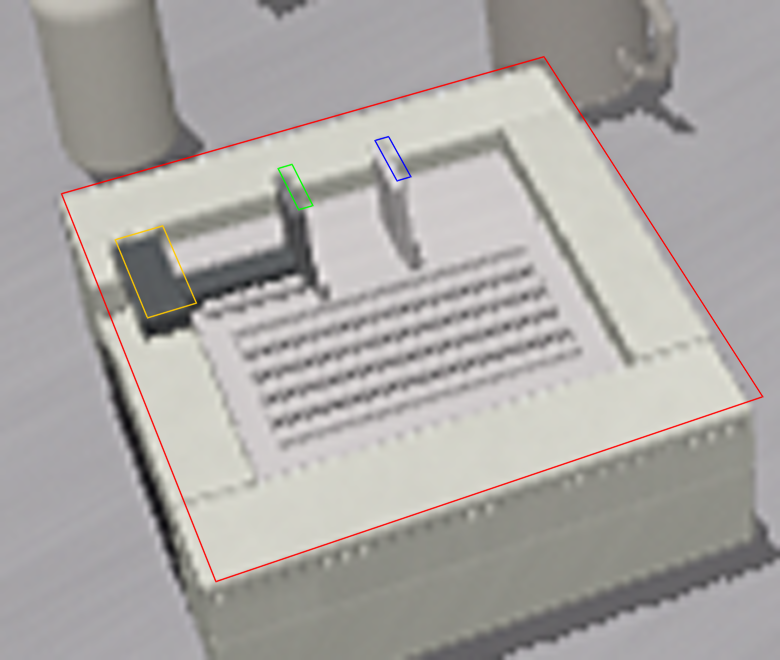

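View pics/ovt.png

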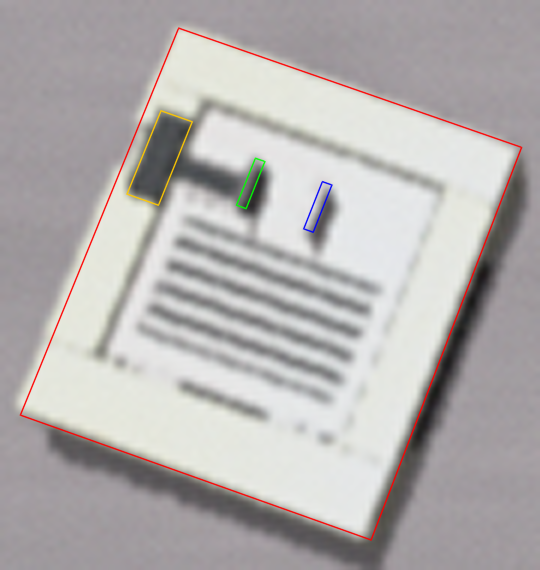

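The overlay agrees with the tab, ear, keeper and rim in both views to about 2 mm, so I'm descending.

>>> jog_arm --pt "0 -5 -5 30 0 0 0" --pt "0 0 0 40 0 0 0" --pt "0 0 0 30 0 0 0" --pt "0 0 0 20 0 0 0" --pt "0 0 0 15 0 0 0" --pt "0 0 0 15 0 0 0" --pt "0 0 0 10 0 0 0" --pt "0 0 0 6 0 0 0" --pt "0 0 0 5 0 0 0" --pt "0 0 0 0 0 0 0"

```text
time_s: 6.4
tcp_pos: [0.5586, 0.2051, 0.0782]
tcp_rot: [[0.31, 0.951, -0.0], [0.951, -0.31, -0.0], [-0.0, -0.0, -1.0]]
ft_force: [0.0, -1.1, 0.7]
finger_gap: 1.0
```

Run:
```python
from h import *
save(imaging.read_camera("side"),"s1.png",(90,150,250,310),4); save(imaging.read_camera("top"),"t1.png",(110,130,260,245),5)
print(observe()["tcp_pos"],observe()["ft_force"])
```

```text
[0.558824   0.20525026 0.07866348] [-0.49753835 -0.33419659  0.76203824]
```

View pics/s1.png

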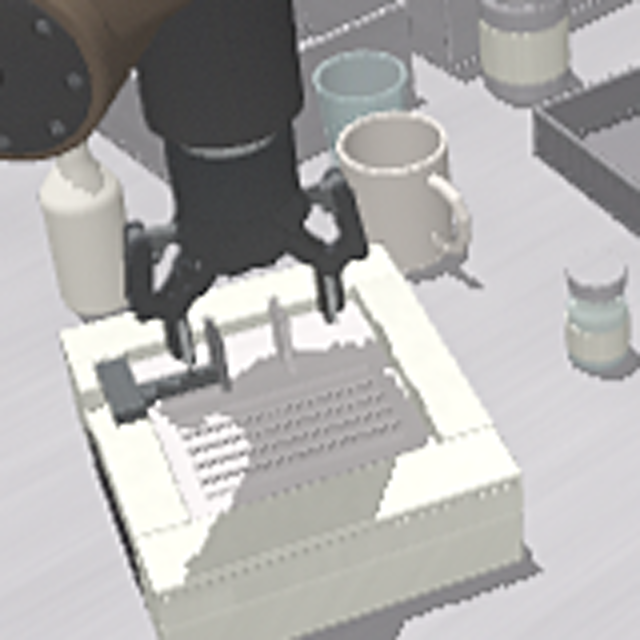

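View pics/t1.png

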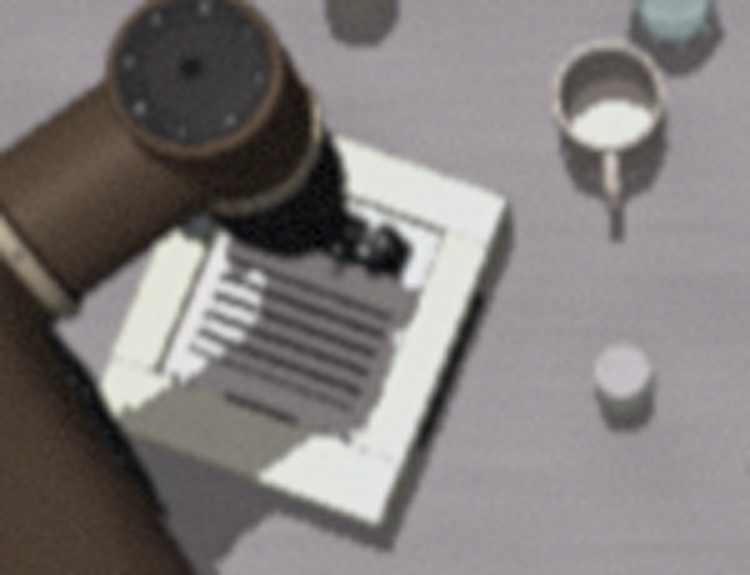

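The side view shows the pads straddling the tab (215,350) and the ear (282,330), with the left pad clear above the bolt. I'm closing at 25 N.

>>> jog_arm --pt "100 0 0 0 0 0 0" --pt "160 0 0 0 0 0 0" --pt "255 0 0 0 0 0 0" --pt "255 0 0 0 0 0 0" --pt "255 0 0 0 0 0 0" --pt "255 0 0 0 0 0 0" --pt "255 0 0 0 0 0 0" --pt "255 0 0 0 0 0 0" --pt "255 0 0 0 0 0 0" --pt "255 0 0 0 0 0 0" --newtons 25

```text
time_s: 7.75
tcp_pos: [0.5591, 0.2048, 0.0794]
tcp_rot: [[0.31, 0.951, 0.001], [0.951, -0.31, -0.0], [0.0, 0.001, -1.0]]
ft_force: [-1.8, -2.7, 6.7]
finger_gap: 0.389
```

Run:
```python
from h import *
save(imaging.read_camera("side"),"s2.png",(90,150,250,310),4)
print(observe()["tcp_pos"],observe()["ft_force"],observe()["moment"],observe()["finger_gap"]*85)
```

```text
[0.55907645 0.20476867 0.0794554 ] [-0.75929699 -2.22618877  7.53307308] [-0.6189933   0.25535422 -0.15517985] 33.139983016804216
```

View pics/s2.png

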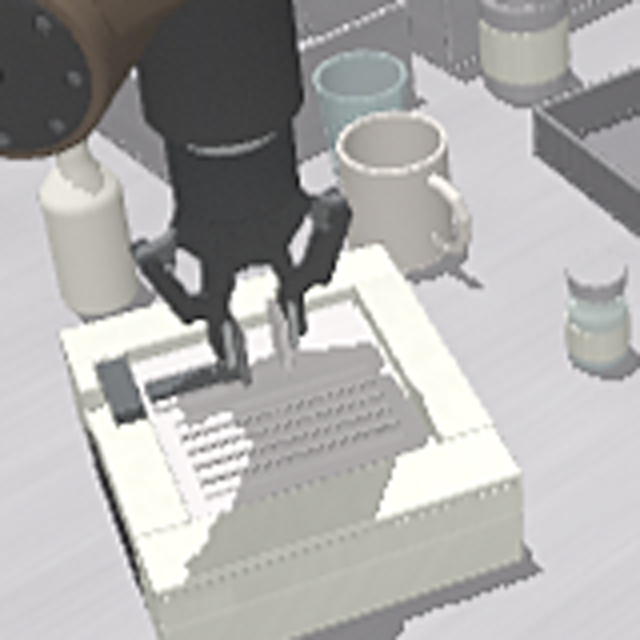

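Opening is 33 mm (34 expected when pinched), so the tab is fully in, and the bolt has drawn out of the keeper. Next I pivot about the tongues, to 12° first.

>>> jog_arm --pt "255 0 -0.7 -4.6 -2 0 0" --pt "255 0 -0.7 -4.6 -2 0 0" --pt "255 0 -0.7 -4.6 -2 0 0" --pt "255 0 -0.7 -4.6 -2 0 0" --pt "255 0 -0.7 -4.6 -2 0 0" --pt "255 0 -0.7 -4.6 -2 0 0" --pt "255 0 0 0 0 0 0" --pt "255 0 0 0 0 0 0" --pt "255 0 0 0 0 0 0" --pt "255 0 0 0 0 0 0"

```text
time_s: 9.05
tcp_pos: [0.5523, 0.2071, 0.1051]
tcp_rot: [[0.311, 0.93, 0.197], [0.951, -0.304, -0.065], [-0.0, 0.207, -0.978]]
ft_force: [-0.6, 1.0, -0.1]
finger_gap: 0.384
```

Run:
```python
from h import *
save(imaging.read_camera("side"),"s3.png",(90,150,250,310),4)
print(observe()["tcp_pos"],observe()["ft_force"],observe()["moment"],observe()["finger_gap"]*85)
```

```text
[0.55232953 0.20704364 0.10511726] [-2.67742768  0.7547375   0.26448218] [0.66739967 1.4353316  0.05839908] 33.06446438362516
```

View pics/s3.png

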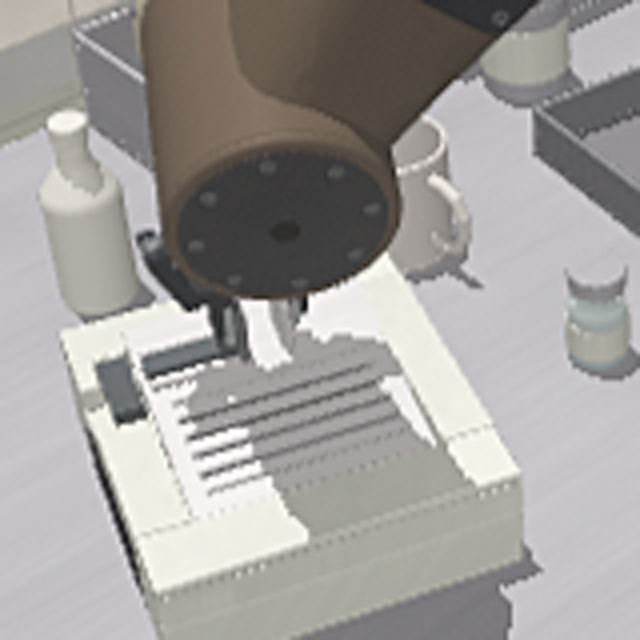

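Run:
```python
from h import *
print(observe()["joint_positions"].round(3))
save(imaging.read_camera("side"),"s3f.png"); save(imaging.read_camera("top"),"t3.png",(110,80,260,245),3.5)
```

```text
[ 0.8    0.253 -0.602  0.315 -0.647 -2.932]
```

View pics/t3.png

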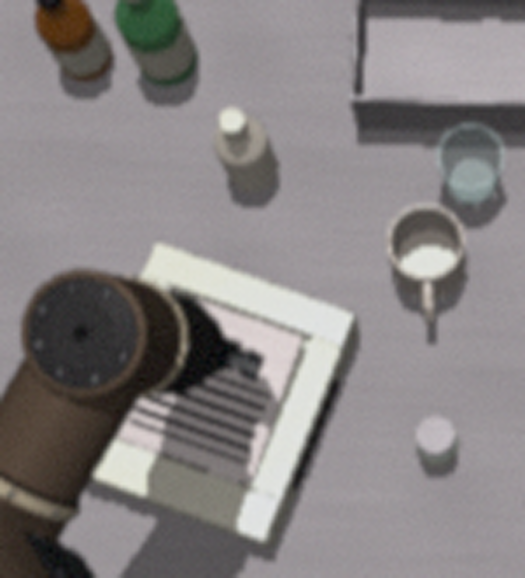

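View pics/s3f.png

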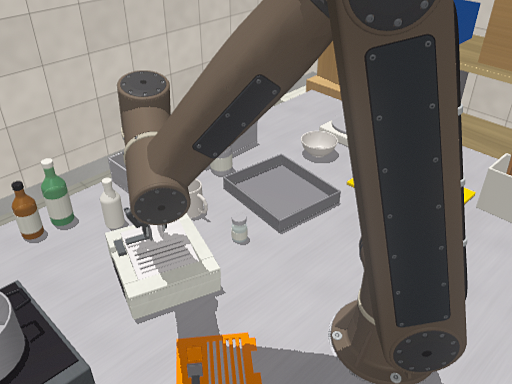

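Joint 6 is close to its limit (-2.93 of -3.03), so I'm checking the real tilt by overlay before going further.

```bash
cat > ov.py <<'E'
from h import *
def ov(c,fn,crop,k,out,ths,o=(.516,.217),dx=0):
    im=cv2.imread(fn); x0,y0,x1,y1=crop
    im=cv2.resize(im[y0:y1,x0:x1],None,fx=k,fy=k,interpolation=cv2.INTER_CUBIC)
    yaw=-.315;R=np.array([[np.cos(yaw),-np.sin(yaw)],[np.sin(yaw),np.cos(yaw)]]);o=np.array(o)
    def E(x,y,z): return np.r_[o+R@[x,y],z]
    off=(proj(c,[.516,.217,.076])*0+([0,1.3] if c=="side" else [0,0]))
    for th,col in ths:
        t=np.radians(th); P=lambda x,y,z:E(-.088+dx+(x+.088)*np.cos(t)-z*np.sin(t),y,.06+(x+.088)*np.sin(t)+z*np.cos(t))
        pts=[P(-.074,-.075,.006),P(.085,-.075,.006),P(.085,.075,.006),P(-.074,.075,.006)]
        q=np.array([(proj(c,p)+off-[x0-.5,y0-.5])*k for p in pts]); cv2.polylines(im,[np.int32(q*8)],True,col,1,cv2.LINE_AA,3)
    cv2.imwrite("pics/"+out,im)
E
python3 -c "
from ov import *
ov('side','pics/s3f.png',(95,200,225,310),6,'ov3.png',[(8,(0,0,255)),(12,(0,255,0))])"
```

```text
(no output)
```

View pics/ov3.png

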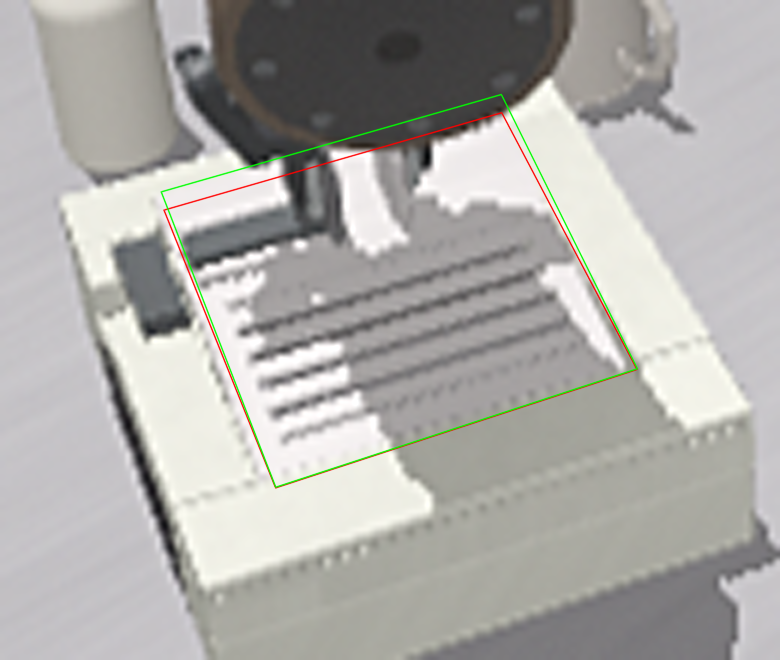

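Run:
```python
from h import *
yaw=-.315;R=np.array([[np.cos(yaw),-np.sin(yaw)],[np.sin(yaw),np.cos(yaw)]]);o=np.array([.516,.217])
for y in(.055,):
  for th in(0,8,9,10,11,12,13):
    t=np.radians(th);x,z=.037,.016
    p=np.r_[o+R@[-.088+(x+.088)*np.cos(t)-z*np.sin(t),y],.06+(x+.088)*np.sin(t)+z*np.cos(t)]
    print(th,((proj("side",p)+[0,1.3]-[94.5,199.5])*6).round(1))
a=cv2.imread("pics/side0.png");b=cv2.imread("pics/s3f.png")
f=lambda i:cv2.resize(i[215:275,105:165],None,fx=6.5,fy=6.5,interpolation=cv2.INTER_CUBIC)
cv2.imwrite("pics/cmp.png",np.hstack([f(a),f(b)]))
```

```text
0 [244.1 284.8]
8 [240.7 258.1]
9 [240.4 255.1]
10 [240.1 252.1]
11 [239.8 249.1]
12 [239.6 246.3]
13 [239.4 243.5]
```

View pics/cmp.png

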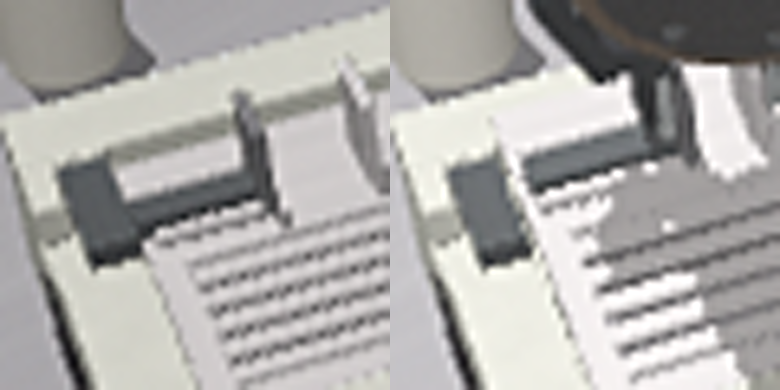

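The bolt has risen about 6.1 px (6.4 px predicted for 12°, 4.4 px for 8°), so the tilt is about 11.5°. By geometry that is enough to draw the cover out, and pushing joint 6 further would be risky. Next I draw it 24 mm toward +x.

>>> jog_arm --pt "255 0 2.9 0.5 0 0 0" --pt "255 0 2.9 0.5 0 0 0" --pt "255 0 2.9 0.5 0 0 0" --pt "255 0 2.9 0.5 0 0 0" --pt "255 0 2.9 0.5 0 0 0" --pt "255 0 2.9 0.5 0 0 0" --pt "255 0 2.9 0.5 0 0 0" --pt "255 0 2.9 0.5 0 0 0" --pt "255 0 0 0 0 0 0" --pt "255 0 0 0 0 0 0"

```text
time_s: 10.45
tcp_pos: [0.5746, 0.1998, 0.1063]
tcp_rot: [[0.31, 0.93, 0.198], [0.951, -0.304, -0.065], [-0.0, 0.208, -0.978]]
ft_force: [0.5, 0.5, -3.2]
finger_gap: 0.387
```

Run:
```python
from h import *
save(imaging.read_camera("side"),"s4f.png")
s=observe();print(s["joint_positions"].round(3),s["ft_force"].round(1),s["moment"].round(2),s["finger_gap"]*85)
from ov import ov
ov('side','pics/s4f.png',(95,200,225,310),6,'ov4.png',[(12,(0,255,0))],dx=.024)
```

```text
[ 0.76   0.277 -0.562  0.305 -0.655 -2.882] [-0.   0.1 -2.8] [0.26 0.76 0.  ] 32.68691081340754
```

View pics/ov4.png

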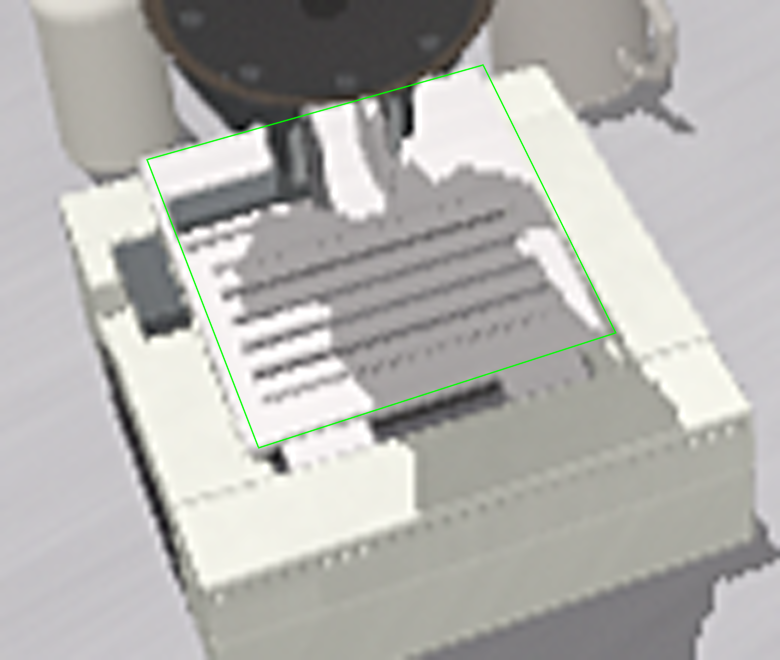

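The tongues are clear of the lip, the cover matches the predicted outline, and the wrist carries about 3 N. Lifting now.

>>> jog_arm --pt "255 0 1 -4.9 0 0 0" --pt "255 0 2.1 -9.8 0 0 0" --pt "255 0 3.1 -14.7 0 0 0" --pt "255 0 3.1 -14.7 0 0 0" --pt "255 0 3.1 -14.7 0 0 0" --pt "255 0 3.1 -14.7 0 0 0" --pt "255 0 3.1 -14.7 0 0 0" --pt "255 0 2.1 -9.8 0 0 0" --pt "255 0 0 0 0 0 0" --pt "255 0 0 0 0 0 0"

```text
time_s: 11.75
tcp_pos: [0.5742, 0.1997, 0.2058]
tcp_rot: [[0.31, 0.93, 0.197], [0.951, -0.304, -0.065], [-0.001, 0.207, -0.978]]
ft_force: [0.2, -0.1, -3.1]
finger_gap: 0.385
```

>>> jog_arm --pt "255 0 0 0 2 0 0" --pt "255 0 0 0 2 0 0" --pt "255 0 0 0 2 0 0" --pt "255 0 0 0 2 0 0" --pt "255 0 0 0 2 0 0" --pt "255 0 0 0 2 0 0" --pt "255 0 0 0 0 0 0" --pt "255 0 0 0 0 0 0" --pt "255 0 0 0 0 0 0" --pt "255 0 0 0 0 0 0"

```text
time_s: 13.0
tcp_pos: [0.5743, 0.2, 0.2065]
tcp_rot: [[0.31, 0.951, 0.0], [0.951, -0.31, -0.0], [0.0, 0.0, -1.0]]
ft_force: [-0.4, 0.3, -3.4]
finger_gap: 0.384
```

Run:
```python
from h import *
save(imaging.read_camera("side"),"s5f.png",None,1.5)
s=observe();print(s["joint_positions"].round(3),s["tcp_pos"],s["ft_force"].round(1),s["moment"].round(2),s["finger_gap"]*85)
```

```text
[ 0.656  0.267 -0.178  0.    -1.126 -2.542] [0.57440736 0.20001461 0.20658183] [-0.1  0.3 -3.3] [-0.06 -0.1   0.02] 32.50166027037276
```

View pics/s5f.png

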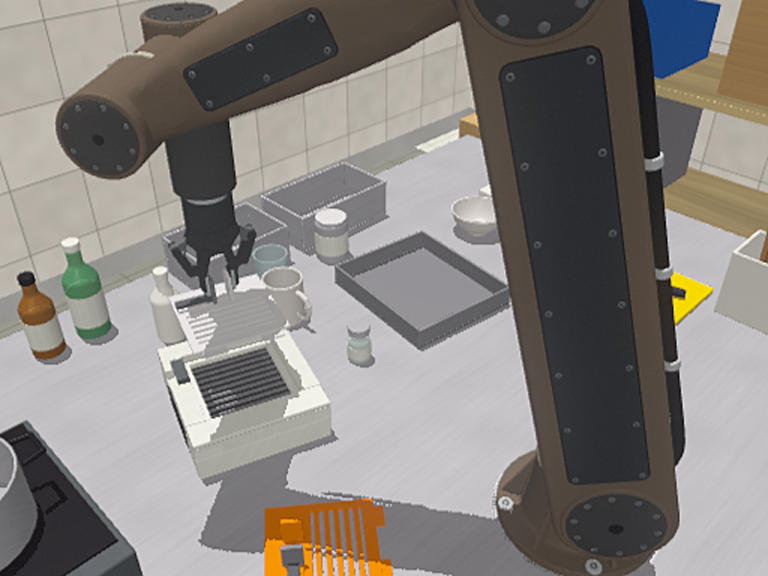

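The cover is held level about 187 mm up, and everything below stands undisturbed. Now I carry it over to the tray.

>>> jog_arm --pt "255 -9 3 0 0 0 0" --pt "255 -16 5.2 0 0 0 0" --pt "255 -23 7.5 0 0 0 0" --pt "255 -26 8.5 0 0 0 0" --pt "255 -26 8.5 0 0 0 0" --pt "255 -26 8.5 0 0 0 0" --pt "255 -26 8.5 0 0 0 0" --pt "255 -26 8.5 0 0 0 0" --pt "255 -26 8.5 0 0 0 0" --pt "255 -26 8.5 0 0 0 0"

```text
time_s: 14.3
tcp_pos: [0.5741, -0.0445, 0.2067]
tcp_rot: [[0.311, 0.95, 0.0], [0.95, -0.311, 0.0], [0.0, 0.0, -1.0]]
ft_force: [0.0, -0.1, -2.6]
finger_gap: 0.389
```

>>> jog_arm --pt "255 -26 8.5 0 0 0 0" --pt "255 -26 8.5 0 0 0 0" --pt "255 -26 8.5 0 0 0 0" --pt "255 -26 8.5 0 0 0 0" --pt "255 -26 8.5 0 0 0 0" --pt "255 -20 6.5 0 0 0 0" --pt "255 -12 4 0 0 0 -1.2" --pt "255 -6 2 0 0 0 -2.5" --pt "255 -2 0.6 0 0 0 -3" --pt "255 0 0 0 0 0 -2.5"

```text
time_s: 15.55
tcp_pos: [0.5745, -0.222, 0.2064]
tcp_rot: [[0.154, 0.988, -0.0], [0.988, -0.154, 0.0], [0.0, -0.0, -1.0]]
ft_force: [0.1, 0.4, -2.9]
finger_gap: 0.386
```

>>> jog_arm --pt "255 0 0 0 0 0 -2" --pt "255 0 0 10 0 0 0" --pt "255 0 0 15 0 0 0" --pt "255 0 0 20 0 0 0" --pt "255 0 0 20 0 0 0" --pt "255 0 0 15 0 0 0" --pt "255 0 0 10 0 0 0" --pt "255 0 0 0 0 0 0" --pt "255 0 0 0 0 0 0" --pt "255 0 0 0 0 0 0"

```text
time_s: 16.8
tcp_pos: [0.5756, -0.221, 0.1173]
tcp_rot: [[0.12, 0.993, 0.001], [0.993, -0.12, -0.0], [-0.0, 0.001, -1.0]]
ft_force: [0.4, 0.3, -2.9]
finger_gap: 0.384
```

Run:
```python
from h import *
save(imaging.read_camera("side"),"s6f.png",(190,100,370,250),4); save(imaging.read_camera("top"),"t6.png",(220,110,370,260),4)
s=observe();print(s["joint_positions"].round(3),s["tcp_pos"],s["ft_force"].round(1),s["moment"].round(2),s["finger_gap"]*85)
for q in("vent_cover","cover_grip","cover_tongue","wash_tray"):
    for c in("side","top"):
        for d in nets.mark_of(c,q)[:2]:
            print(q,c,round(d["confidence"],2),toworld(c,d["location"]).round(3))
```

```text
[-0.05   0.357 -0.271  0.    -0.942 -1.641] [ 0.57539594 -0.22095231  0.11706444] [ 0.1 -0.4 -3.9] [-0.05 -0.05  0.01] 32.5701582130642
vent_cover side 0.72 [ 0.528 -0.214  0.102]
vent_cover side 0.71 [ 0.773 -0.212 -0.   ]
vent_cover top 0.79 [ 0.53  -0.214  0.099]
cover_grip side 0.93 [ 0.579 -0.215  0.131]
cover_grip side 0.64 [0.229 0.343 0.035]
cover_grip top 0.96 [ 0.575 -0.212  0.132]
cover_grip top 0.54 [0.234 0.345 0.035]
cover_tongue side 0.83 [ 0.444 -0.201  0.1  ]
cover_tongue side 0.6 [ 0.153  0.24  -0.001]
cover_tongue top 0.86 [ 0.448 -0.206  0.101]
wash_tray side 0.6 [ 0.534 -0.239  0.001]
wash_tray top 0.8 [ 0.539 -0.246 -0.001]
```

View pics/s6f.png

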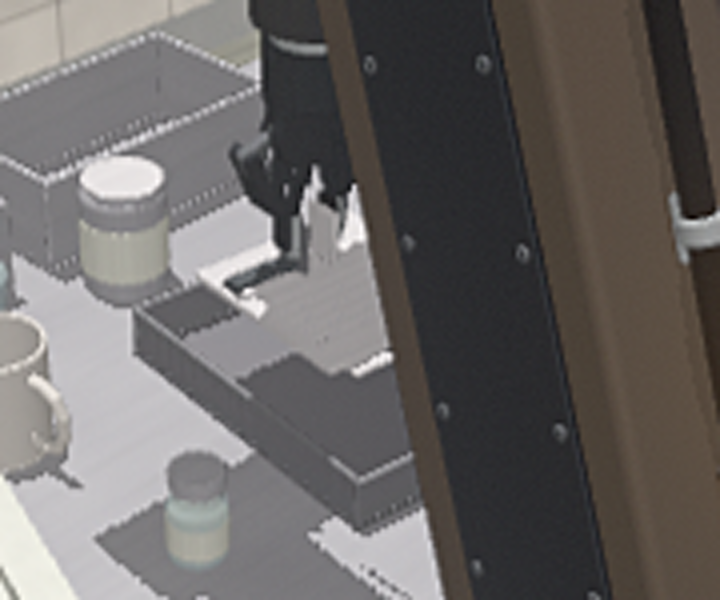

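View pics/t6.png

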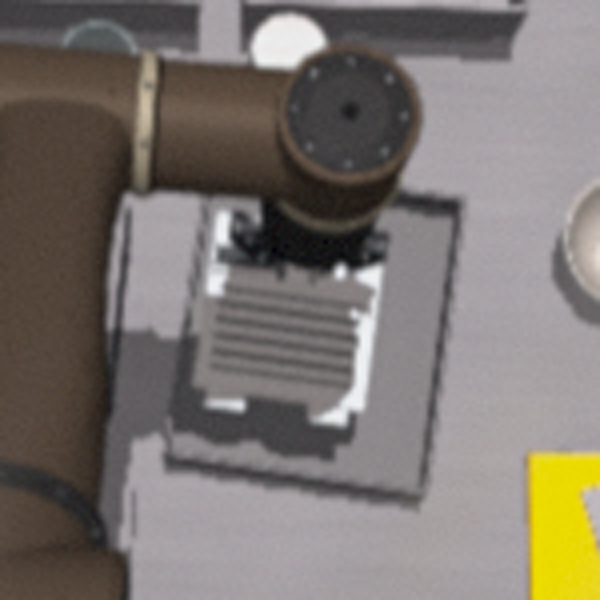

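The cover hangs level about 98 mm up, its middle 26 mm too far toward +y. I'll correct that and lower it to about 12 mm above the bench.

>>> jog_arm --pt "255 -6 1 0 0 0 0" --pt "255 -10 2 0 0 0 0" --pt "255 -7 1 0 0 0 0" --pt "255 -3 1 10 0 0 0" --pt "255 0 0 16 0 0 0" --pt "255 0 0 20 0 0 0" --pt "255 0 0 18 0 0 0" --pt "255 0 0 12 0 0 0" --pt "255 0 0 8 0 0 0" --pt "255 0 0 2 0 0 0"

```text
time_s: 18.55
tcp_pos: [0.5768, -0.2473, 0.03]
tcp_rot: [[0.12, 0.993, -0.001], [0.993, -0.12, 0.0], [-0.0, -0.001, -1.0]]
ft_force: [-0.4, -0.0, -3.2]
finger_gap: 0.384
```

Run:
```python
from h import *
save(imaging.read_camera("side"),"s7f.png",(190,100,370,250),4); save(imaging.read_camera("top"),"t7.png",(220,110,370,260),4)
s=observe();print(s["tcp_pos"],s["ft_force"].round(1),s["moment"].round(2),s["finger_gap"]*85)
for q in("vent_cover","cover_grip","cover_tongue"):
    for c in("side","top"):
        for d in nets.mark_of(c,q)[:1]:
            print(q,c,round(d["confidence"],2),toworld(c,d["location"]).round(3))
```

```text
[ 0.57717446 -0.24738066  0.03060609] [ 0.3  0.4 -3.7] [-0.07 -0.08  0.  ] 33.04440530373963
vent_cover side 0.88 [ 0.529 -0.238  0.012]
vent_cover top 0.86 [ 0.533 -0.241  0.009]
cover_grip side 0.87 [0.23  0.345 0.038]
cover_grip top 0.78 [ 0.577 -0.239  0.045]
cover_tongue side 0.9 [ 0.153  0.239 -0.001]
cover_tongue top 0.67 [ 0.447 -0.227  0.013]
```

View pics/t7.png

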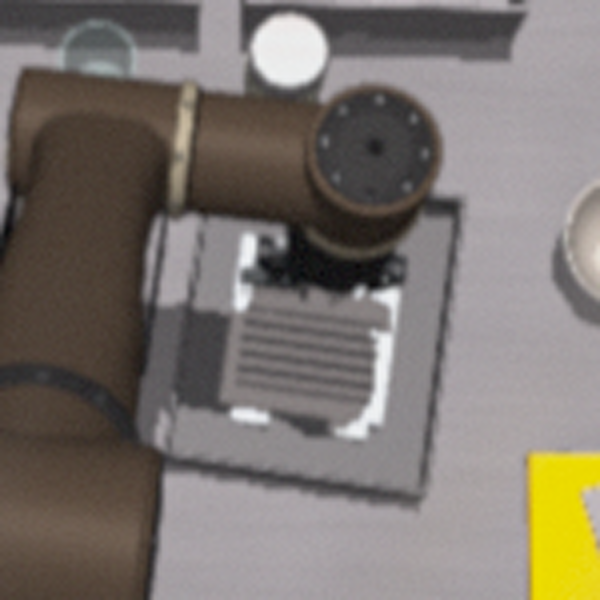

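The cover is centred in the tray with its underside about 11 mm up. I'll lower the last millimetres gently.

>>> jog_arm --pt "255 0 0 1 0 0 0" --pt "255 0 0 1 0 0 0" --pt "255 0 0 1 0 0 0" --pt "255 0 0 1 0 0 0" --pt "255 0 0 1 0 0 0" --pt "255 0 0 0.5 0 0 0" --pt "255 0 0 0.5 0 0 0" --pt "255 0 0 0 0 0 0" --pt "255 0 0 0 0 0 0" --pt "255 0 0 0 0 0 0"

```text
time_s: 20.2
tcp_pos: [0.577, -0.2474, 0.0247]
tcp_rot: [[0.12, 0.993, 0.0], [0.993, -0.12, -0.0], [-0.0, 0.0, -1.0]]
ft_force: [-2.0, 0.3, 1.6]
finger_gap: 0.391
```

The wrist force went from -3.3 to +1.6 N, so the cover is on the floor. Releasing slowly.

>>> jog_arm --pt "150 0 0 0 0 0 0" --pt "140 0 0 0 0 0 0" --pt "130 0 0 0 0 0 0" --pt "120 0 0 0 0 0 0" --pt "105 0 0 0 0 0 0" --pt "85 0 0 0 0 0 0" --pt "50 0 0 0 0 0 0" --pt "20 0 0 0 0 0 0" --pt "0 0 0 0 0 0 0" --pt "0 0 0 0 0 0 0"

```text
time_s: 21.45
tcp_pos: [0.5769, -0.2473, 0.0245]
tcp_rot: [[0.12, 0.993, 0.0], [0.993, -0.12, -0.0], [-0.0, 0.0, -1.0]]
ft_force: [0.6, 0.5, 0.6]
finger_gap: 1.002
```

Run:
```python
from h import *
save(imaging.read_camera("side"),"s8f.png",(190,100,370,250),4)
s=observe();print(s["tcp_pos"],s["ft_force"].round(1),s["finger_gap"]*85)
```

```text
[ 0.57693665 -0.24731755  0.02443789] [-0.1  0.3  0.3] 85.08650102484151
```

View pics/s8f.png

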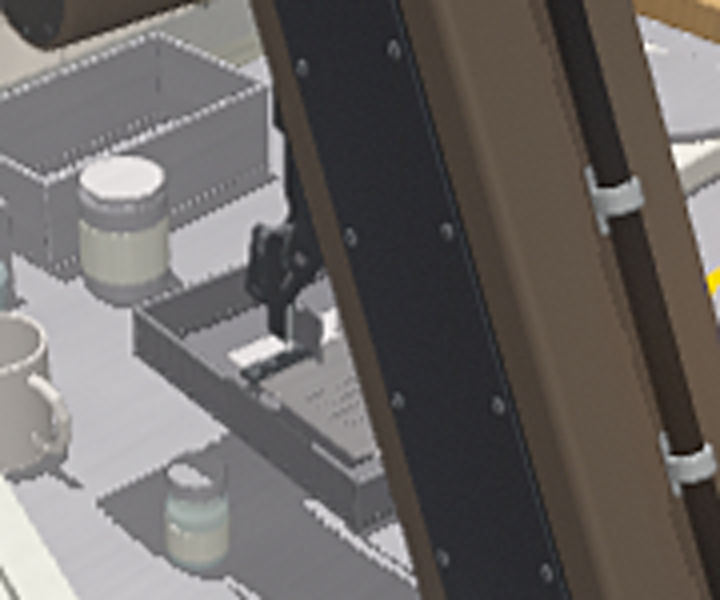

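The fingers are open, and the bolt at (275,360) has sprung out past the plate edge. Retreating straight up, then aside for a clear view.

>>> jog_arm --pt "0 0 0 -4 0 0 0" --pt "0 0 0 -10 0 0 0" --pt "0 0 0 -20 0 0 0" --pt "0 0 0 -30 0 0 0" --pt "0 0 0 -40 0 0 0" --pt "0 0 0 -40 0 0 0" --pt "0 0 0 -40 0 0 0" --pt "0 0 0 -20 0 0 0" --pt "0 0 0 -10 0 0 0" --pt "0 0 0 0 0 0 0"

```text
time_s: 22.75
tcp_pos: [0.577, -0.2473, 0.239]
tcp_rot: [[0.12, 0.993, 0.001], [0.993, -0.12, -0.0], [0.0, 0.001, -1.0]]
ft_force: [-0.2, -0.4, 0.2]
finger_gap: 1.0
```

>>> jog_arm --pt "0 -15 0 0 0 0 0" --pt "0 -35 -12 0 0 0 0" --pt "0 -40 -20 0 0 0 0" --pt "0 -40 -25 0 0 0 0" --pt "0 -40 -25 0 0 0 0" --pt "0 -40 -30 0 0 0 0" --pt "0 -40 -35 0 0 0 0" --pt "0 -25 -20 0 0 0 0" --pt "0 -10 -8 0 0 0 0" --pt "0 0 0 0 0 0 0"

```text
time_s: 24.0
tcp_pos: [0.3683, -0.5098, 0.2375]
tcp_rot: [[0.121, 0.993, -0.001], [0.993, -0.121, 0.001], [0.001, -0.001, -1.0]]
ft_force: [0.0, 0.7, -0.8]
finger_gap: 1.001
```

Run:
```python
from h import *
save(imaging.read_camera("side"),"s9.png",None,1.5); save(imaging.read_camera("top"),"t9.png",None,1.5)
save(imaging.read_camera("top"),"t9c.png",(240,130,360,250),5)
s=observe();print(s["tcp_pos"],s["ft_force"].round(1))
for q in("vent_cover","cover_grip","cover_tongue","wash_tray","spice_jar","mug","tumbler","tin","squeeze_bottle","bowl"):
    for c in("side","top"):
        for d in nets.mark_of(c,q)[:2]:
            if d["confidence"]>.5: print(q,c,round(d["confidence"],2),toworld(c,d["location"]).round(3))
```

```text
[ 0.36971498 -0.50883713  0.23809207] [ 0.2 -0.8 -0.6]
vent_cover side 0.77 [ 0.533 -0.247  0.006]
vent_cover side 0.69 [ 0.209  0.309 -0.001]
vent_cover top 0.73 [ 0.21   0.305 -0.   ]
vent_cover top 0.58 [ 0.532 -0.247  0.006]
cover_grip side 0.85 [0.232 0.346 0.034]
cover_grip side 0.77 [ 0.579 -0.248  0.039]
cover_grip top 0.78 [ 0.575 -0.249  0.043]
cover_grip top 0.65 [0.235 0.346 0.038]
cover_tongue side 0.89 [ 0.153  0.24  -0.002]
cover_tongue side 0.62 [ 0.446 -0.235  0.003]
cover_tongue top 0.87 [0.154 0.237 0.   ]
cover_tongue top 0.64 [ 0.444 -0.235  0.008]
wash_tray side 0.93 [ 0.536 -0.24  -0.003]
wash_tray top 0.95 [ 0.537 -0.242 -0.003]
spice_jar side 0.59 [ 0.477 -0.013 -0.007]
spice_jar top 0.6 [ 0.479 -0.012 -0.003]
mug side 0.92 [ 0.674  0.005 -0.001]
mug top 0.84 [ 0.678  0.004 -0.003]
mug top 0.72 [ 0.479 -0.014 -0.004]
tumbler side 0.89 [ 0.77  -0.037  0.001]
tin side 0.74 [ 0.774 -0.21   0.003]
tin top 0.83 [ 0.779 -0.205  0.001]
squeeze_bottle side 0.79 [0.777 0.197 0.002]
squeeze_bottle top 0.62 [ 0.781  0.2   -0.   ]
```

View pics/s9.png

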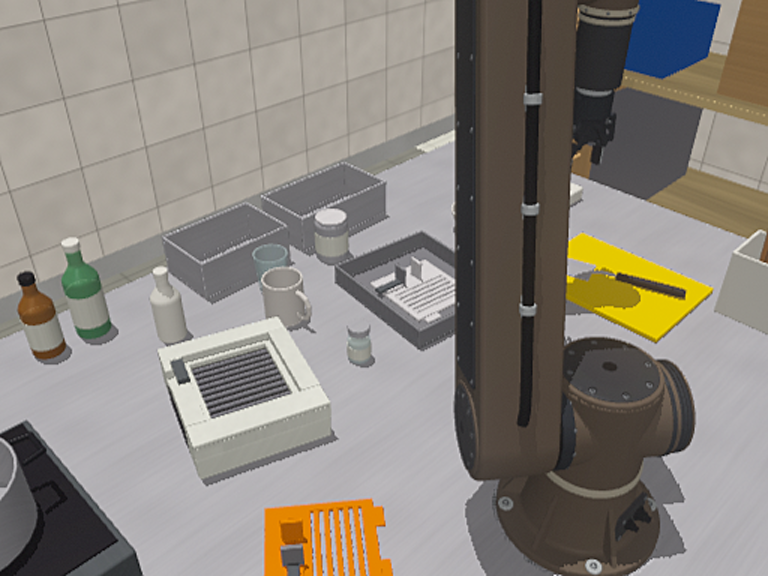

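View pics/t9c.png

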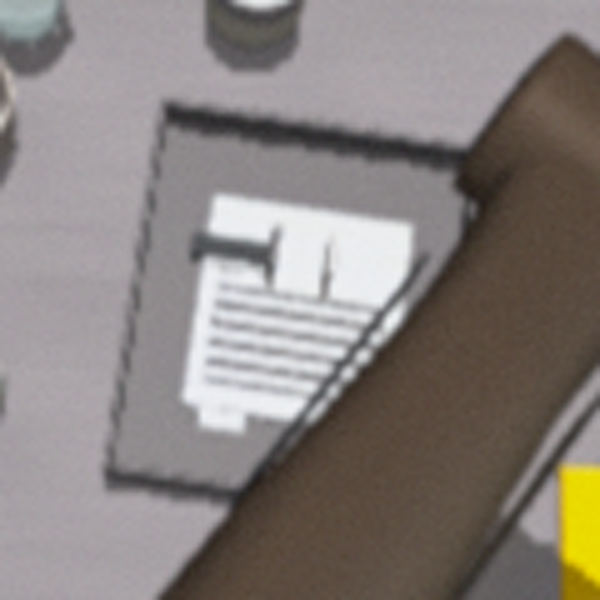

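The cover lies flat and centred in the tray, with its bolt sprung out past the plate edge at (195,245). The bystanders in view are where they started, and the robot is clear, so I'm handing in.

```bash
python3 -c "
from rig import r
print(r.job_done())"
```

```text
the job is handed in; nothing more can be done
None
```

The vent cover is in the wash tray, lying flat and right way up. I handed the job in at about 24–25 s of the 48 s; no verdict was reported.

**What I did:** I pinched the tab at 25 N until the opening was 33 mm, so it was fully in. I then pivoted the cover about its tongues, drew it 24 mm toward +x and lifted it. After that I levelled it, carried it over the jar and lowered it into the tray until the wrist force showed contact. Then I opened the fingers slowly and moved clear.

**Last checks:**
- **Placement:** the cover's middle is about 5–7 mm from the tray's. Its underside is 6 mm above the bench, on the tray's 5 mm floor.
- **Tab:** the bolt is visibly sprung out past the plate edge.
- **Bystanders:** the jar, mug, tumbler, tin and squeeze bottle measured within 5 mm of where they started. The tumbler was confirmed in the side camera only.
- **Not measured:** the bowl was never measured. The arm hid it in the last side view, though its path stayed well away from it.

**Below your figure:** I pivoted only about 12°, not the advised 15–20°, because joint 6 was near its limit. The step requires over 8°; the pictures put the tilt at about 11.5°, and the tongues came out freely.

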